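# Chock the pipe offcuts with the block from the covered box

## Robot

A 6-joint arm with a two-finger parallel gripper is mounted at the origin on the work surface. World frame = base frame: x ahead of the robot, y to its left, z up, the work surface at z = 0. Lengths are in m, angles in degrees, forces in N, time in s.
With the tool pointing down it reaches from about 0.4 to 0.825 m from the base axis. Payload 7 kg.
Tool frame: the origin (TCP) lies between the finger pads; the fingertips stand 25 mm ahead of it and the grasp point (between the pads) lies 6 mm ahead of it; z points along the fingers, y is the line along which they close (so a half turn about z gives the same grasp; the last joint's range is limited). The gripper opens to 88 mm and grips with 3 to 60 N. Pads are 19 mm wide; open, the fingers measure 130 mm over their backs; the gripper's body (78 mm by 193 mm) begins 47 mm behind the grasp point.
Start: joints at [16.507, 20.546, 0.682, 0, -70.136, -16.507], TCP at [0.675, -0, 0.252] pointing down, gripper open.
Joint ranges: [-176.03, 176.03], [-82.01, 121.73], [-58.28, 71.71], [-173.87, 95.51], [-174.79, -0.11], [-173.66, 173.66]. Speed limits (degrees/s): [136.94, 136.94, 172.46, 180, 180, 180].

## Interface

Orientations are given as [roll, pitch, yaw] about the fixed x, y, z axes, in that order (R = Rz(yaw) Ry(pitch) Rx(roll)).
In Python, from plant import ctrl gives the robot as it stands.
- The arm moves only by the tool creep_tool, called after "Request:" as name(argument=value, ...) on one line, values as JSON. Schema: {"type":"object","properties":{"motion":{"type":"string"},"only":{"type":"string"},"quiet":{"type":"boolean"},"lines":{"type":"string"}},"required":["motion"],"additionalProperties":false}. motion is a string of 1 to 8 rows, parted by semicolons, with the numbers parted by spaces; each row has 5 numbers: dx, dy, dz in fractions of the full range, 1 being 1 m, then a turn about the tool's z in fractions of the full range, 1 being pi rad, then the finger opening in m; each row is the pose to reach, as a shift and turn from the pose commanded when the call began, along the tool's axes at that moment; what a row does not reach only later rows make up. A row lasts 1/8 s, in which the tool goes at most 0.0625 m and 10.7 degrees, less where a joint would pass 70% of its speed; a pose out of reach is approached as far as the arm can. The fingers move at their own pace and stop on an object; the grip force is fixed at half the most. Time passes only in rows, so rows that do not move let the fingers close. The tool returns the time, the measured TCP pose, the force, the opening and the grip force at its end. only (a regular expression) keeps the lines of the reply that match it, lines (a string "A,B") keeps lines A to B, and quiet returns only ok. A shift or turn number past 1, either way, is cut back to 1. Input that does not fit is refused with a message, and nothing moves.
- ctrl.get_obs(): the state, without advancing time (a new reading comes with each control period).
- ctrl.snapshot(name): name is "scene" or "side" or "wrist"; returns a dict with "frame" (420x560x3 uint8, red, green, blue), "z_map" (420x560 float32, m along the optical axis (not along the pixel's ray), 0 where there is no reading), "fovy" (degrees; the focal length in pixels is half the picture's height over the tangent of half this angle, whatever the lens; pixels are square), "cx", "cy" (the principal point, pixels), "R" (3x3) and "t" (3): a world point X has camera coordinates R X + t; the wrist camera has in their place "T_tool_cam" (4x4, takes a point from camera to tool coordinates, whose origin is the TCP and whose axes are the flange's). Camera axes: x right, y down, z forward; pixel columns grow to the right and rows downward; lengths in m; the calibration is good to about 2 mm. A picture is of the moment at which its call begins: read the wrist's pose just before it.
- ctrl.close_job(): hands the job in; it is judged then, once.
The state is a dict: "clock": time; "joint_pos": joint angles; "qvel": joint speeds; "tau": joint torques, N m; "tool_pos": TCP position; "orientation": TCP orientation; "force": force on the tool from outside, world axes, zero at the start; "moment": the same for the moment, N m; "opening": finger opening in m; "gripper_force": force on a finger pad.
Only numpy, scipy, OpenCV 4.12 (cv2) and the standard library are available. Lean on these libraries where they do the work, as an engineer would, in place of code of your own. Each camera call takes 0.05 s, during which the arm holds its last target. There are 200 camera calls.

## Task

Swivel the flat steel cover of the green box sideways about its pivot screw until the port is completely clear, and leave it open. Lift out the wooden chock (in the box only its long sides can be reached), set it down flat on the bench and let go, then take it again the other way (only its ends stay free in the tray) and put it flat in the middle of the gap in the pipe tray, between the row of pipe offcuts and the low lip, so that the row cannot roll apart. Keep the pipes lying in their tray and do not disturb the wrench, grinding wheel or can.

Things in the scene. Friction and masses are not known exactly. Their poses are not given: they have to be found in the camera images.
- box: Green painted steel stowage box, fixed to the bench, 136 (x) x 160 (y) x 60 mm high. Origin on the bench under the centre of its port; z up. The box spans x -62 to 74 and y -72 to 88 mm. The rectangular port in its top is 72 (x) x 104 (y) mm, centred on the origin; straight walls down to a floor 12 mm above the bench.
- pivot (a point): Top of the cover plate on the axis (vertical) of the pivot screw, at x 52, y 68, z 65 mm in the box frame. The screw head stands 6 mm above the plate.
- stud (a point): Centre of the top of the round grip stud (18 mm diameter, standing 28 mm above the cover plate, its top 93 mm above the bench), fixed on the cover 95 mm from the pivot axis: at cover angle 0 it is offset from the pivot by x -84, y -45 mm in the box frame. It moves with the cover.
- cover (a joint): Angle (rad) of the swivel cover, a flat steel plate 112 x 144 x 4 mm, top 65 mm above the bench, turning about the vertical pivot. 0 = port covered; grows clockwise seen from above, swinging out over the box's +y side; stop at 2.3. The port is wholly clear from about 1.6. It stays where left; friction about 0.15 N m (1 to 2 N at the stud).
- chock: Wooden chock, a loose block 60 (x) x 32 (y) x 40 mm high, about 90 g. Origin at the centre of its underside, z up. At the start it lies in the box under the cover, on the port's floor (12 mm above the bench), its top 8 mm below the box top, its length roughly along the box's x. Finger room beside its long sides only.
- tray: Dark steel pipe tray, fixed to the bench: a base plate 188 (x) x 140 (y) x 8 mm with a tall fence across its +x end (inner face at x 82 mm, top 45 mm above the bench) and a low lip across its -x end (inner face at x -86 mm, top 24 mm above the bench); open at both y sides. Origin on the bench under the plate.
- slot (a point): Middle of the gap for the chock, on top of the tray's base plate (8 mm above the bench), at x -66, y 0 mm in the tray frame; axes like the tray's. The gap between the lip and the nearest pipe is about 39 mm along the tray's x. The chock goes in with its length along the tray's y; finger room at its ends only.
- pipe1: Steel pipe offcut, loose, 42 mm outside diameter, 90 mm long, 0.3 kg, lying in the tray with its axis (own y) along the tray's y, next to the tall fence. Origin at its centre, 29 mm above the bench.
- pipe2: Same pipe offcut, the middle one of the row.
- pipe3: Same pipe offcut, nearest to the low lip; it bounds the gap for the chock.
- wrench: Bystander: open-ended steel wrench, 170 mm long, lying on the bench. Origin on its underside.
- wheel: Bystander: grey grinding wheel, 110 mm diameter, 18 mm thick, lying flat on the bench. Origin at the centre of its underside.
- can: Bystander: closed metal can, 66 mm diameter, 100 mm high, standing on the bench. Origin at the centre of its underside.

How it is judged:
By the outcome, as a careful person would: the job done as asked, in the order asked, and still so for the second after the job is handed in, with the robot touching nothing.
It also fails if it takes over 72 s, if anything falls off the work surface, if the arm or the gripper's body presses on something with over 40 N, if the wrist force passes 120 N, or if a joint passes its speed limit or range.

## Working session

There is one attempt and no reset: what is moved stays moved. The work goes in short steps, Python scripts to look and compute and a tool call to move; the robot and the scene stay as the last step left them, time stands still between calls to the robot, and variables do not carry over. Pictures are saved under pics/ and viewed, at most 10 in all, crops included, and the job is handed in when it is done.

```bash
ls; mkdir -p pics
```

Create h.py:
```python
import numpy as np, cv2
from plant import ctrl
def K(s):
    f=s["frame"].shape[0]/2/np.tan(np.radians(s["fovy"])/2); return f,s["cx"],s["cy"]
def cloud(s):
    f,cx,cy=K(s); z=s["z_map"]; v,u=np.mgrid[:z.shape[0],:z.shape[1]]
    P=np.stack([(u-cx)/f*z,(v-cy)/f*z,z],-1)
    return (P-s["t"])@s["R"]   # R^T (P-t)
def ray(s,u,v,zp):
    f,cx,cy=K(s); d=s["R"].T@np.array([(u-cx)/f,(v-cy)/f,1]); o=-s["R"].T@s["t"]
    return o+d*(zp-o[2])/d[2]
def save(s,n): cv2.imwrite("pics/"+n+".png",s["frame"][:,:,::-1])
def wrist():
    from scipy.spatial.transform import Rotation as Ro
    o=ctrl.get_obs(); s=ctrl.snapshot("wrist"); Rt=Ro.from_euler("xyz",o["orientation"],degrees=True).as_matrix()
    T=s["T_tool_cam"]; Rw=Rt@T[:3,:3]; c=Rt@T[:3,3]+o["tool_pos"]; s["R"]=Rw.T; s["t"]=-Rw.T@c
    return s
```

Run:
```python
from h import *
o=ctrl.get_obs(); print(o)
a=ctrl.snapshot("scene"); b=ctrl.snapshot("side")
save(a,"scene0"); save(b,"side0")
for s in(a,b): print(-s["R"].T@s["t"], s["fovy"])
w=wrist(); save(w,"wrist0"); print(w["T_tool_cam"])
```

```text
pics
plant.py
{'clock': 0.0, 'joint_pos': array([ 1.65053403e+01,  2.05917858e+01,  6.34785258e-01, -1.87637672e-02,
       -7.01359001e+01, -1.65056830e+01]), 'qvel': array([ 0.11680473, -0.01453133, -0.09643631,  0.04787418,  0.07621798,
       -0.00282683]), 'tau': array([-8.00930356e-04, -5.82726967e+01,  2.93058443e+01,  6.99745238e+00,
        6.93249181e-03, -2.06530804e-04]), 'tool_pos': array([ 6.74563487e-01, -4.65036519e-05,  2.50630644e-01]), 'orientation': array([ 1.79905916e+02, -9.48411841e-03, -9.00067251e+01]), 'force': array([-1.00927364, -0.15217711, -0.50635935]), 'moment': array([ 0.01638259, -0.02094673,  0.00623542]), 'gripper_force': 0.0, 'opening': 0.08795808584162174}
[ 0.94151495 -0.71605485  0.96983978] 50.6900777659621
[ 0.19926413 -0.85478969  0.69664056] 54.86247197224271
[[-1.02864055e-03 -9.61360057e-01 -2.75292177e-01  7.39130928e-02]
 [ 9.99999444e-01 -9.25308282e-04 -5.05228882e-04  2.29990042e-04]
 [ 2.30976736e-04 -2.75292544e-01  9.61360474e-01 -1.34641980e-01]
 [ 0.00000000e+00  0.00000000e+00  0.00000000e+00  1.00000000e+00]]
```

View pics/scene0.png

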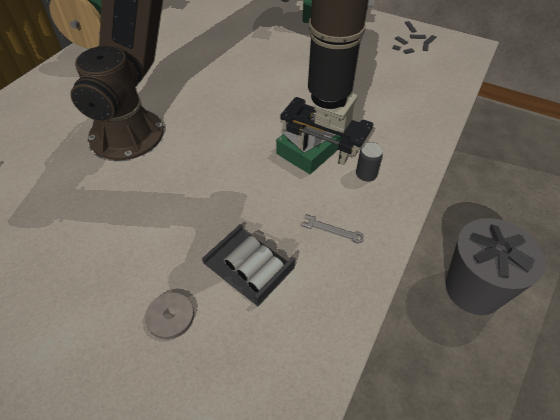

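View pics/side0.png

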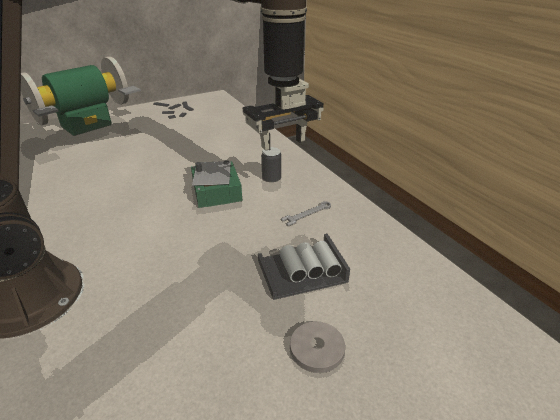

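The scene view shows the tray at about (248,262) with three pipes, the box at (308,148), the can at (369,162), the wrench at (333,230) and the wheel at (170,313). In the side view the box is at (217,187), with the stud at (199,168) and the screw at (228,163).

Run:
```python
from h import *
a=ctrl.snapshot("scene"); b=ctrl.snapshot("side"); w=wrist()
np.set_printoptions(precision=4,suppress=True)
big=np.zeros((600,800,3),np.uint8)  # top-down map 1mm/px: x 0.4..1.0 rows up; y
for n,s in(("scene",a),("side",b),("wrist",w)):
    P=cloud(s); hsv=cv2.cvtColor(s["frame"],cv2.COLOR_RGB2HSV); v=s["z_map"]>0
    reg=v&(P[...,0]>.4)&(P[...,0]<1.0)&(abs(P[...,1])<.45)&(P[...,2]<.12)
    g=reg&(hsv[...,0]>50)&(hsv[...,0]<85)&(hsv[...,1]>90)&(P[...,2]>.012)
    if g.sum()>20:
        r=cv2.minAreaRect(P[g][:,:2].astype(np.float32)); print(n,"green",g.sum(),r, "zmax",np.percentile(P[g][:,2],[50,95]))
        c=np.array(r[0]); near=reg&(np.hypot(P[...,0]-c[0],P[...,1]-c[1])<.1)
        cov=near&(abs(P[...,2]-.065)<.003)&(hsv[...,1]<80)
        print(" cover",cov.sum(),cv2.minAreaRect(P[cov][:,:2].astype(np.float32)))
        st=near&(P[...,2]>.085)&(P[...,2]<.098); print(" stud",st.sum(),P[st].mean(0) if st.any() else 0)
        st=near&(P[...,2]>.0685)&(P[...,2]<.074); print(" screw?",st.sum(),P[st][:,:3].round(3)[::3].tolist()[:12])
    ground=reg&(P[...,2]<.004); print(" ground z med",np.median(P[ground][:,2]))
    p=P[reg]; i=np.round(600-(p[:,0]-.4)*1000).astype(int).clip(0,599); j=np.round(400-p[:,1]*1000*.88).astype(int).clip(0,799)
save(w,"wrist1")
np.save("w.npy",cloud(w))
```

```text
scene green 1048 ((0.5484068989753723, 0.2083284556865692), (0.1523761749267578, 0.1382865607738495), 77.50919342041016) zmax [0.0495 0.0625]
 cover 359 ((0.5372132062911987, 0.21323199570178986), (0.14187109470367432, 0.11444182693958282), 65.23196411132812)
 stud 0 0
 screw? 19 [[0.526, 0.284, 0.07], [0.55, 0.234, 0.069], [0.493, 0.187, 0.07], [0.489, 0.175, 0.07], [0.503, 0.174, 0.069], [0.578, 0.189, 0.069], [0.573, 0.153, 0.069]]
 ground z med -7.88257159913454e-05
 ground z med -0.00010132178805411877
wrist green 1657 ((0.5902708172798157, 0.17085784673690796), (0.09146495163440704, 0.03824679180979729), 75.41350555419922) zmax [0.0612 0.0626]
 cover 615 ((0.5596297383308411, 0.15658120810985565), (0.03347492590546608, 0.04256167635321617), 89.74095153808594)
 stud 0 0
 screw? 0 []
 ground z med 0.0015625828539092123
```

View pics/wrist0.png

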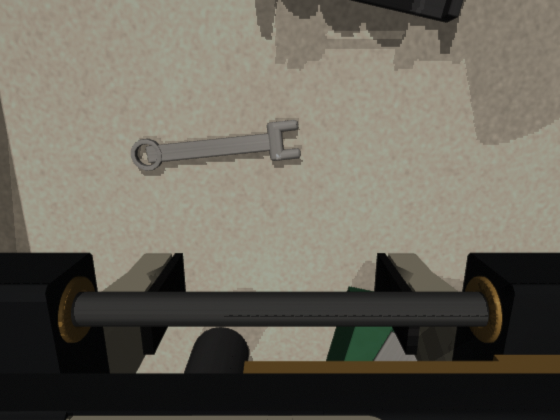

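The wrist view shows the wrench at (215,145) and the tray's edge at top. The box is mostly hidden under the gripper at (350,330), so I'll move past it to see it from above.

Request:
creep_tool(motion="-0.05 0.02 -0.02 0 0.088;-0.11 0.04 -0.04 0 0.088;-0.16 0.06 -0.06 0 0.088;-0.22 0.08 -0.08 0 0.088;-0.27 0.1 -0.08 0 0.088;-0.32 0.12 -0.08 0 0.088;-0.32 0.12 -0.08 0 0.088;-0.32 0.12 -0.08 0 0.088")

```text
clock: 1.3
tool_pos: [0.5548, 0.3201, 0.3315]
orientation: [180.0, -0.0, -89.9]
force: [-0.0, 0.5, 0.5]
opening: 0.0875
gripper_force: 0.0
```

Create meas.py:
```python
from h import *
np.set_printoptions(precision=4,suppress=True)
w=wrist(); save(w,"wrist2"); b=ctrl.snapshot("side");save(b,"side2"); a=ctrl.snapshot("scene"); save(a,"scene2")
for n,s in (("w",w),("side",b),("scene",a)):
    P=cloud(s); v=s["z_map"]>0; hsv=cv2.cvtColor(s["frame"],cv2.COLOR_RGB2HSV)
    near=v&(np.hypot(P[...,0]-.548,P[...,1]-.208)<.13)&(P[...,2]>.012)&(P[...,2]<.11)
    g=near&(hsv[...,0]>45)&(hsv[...,0]<90)&(hsv[...,1]>80)
    c=near&(abs(P[...,2]-.065)<.0035)&(hsv[...,1]<60)
    st=near&(P[...,2]>.088)&(P[...,2]<.098)
    gt=g&(P[...,2]>.055)
    for k,m in(("green",g),("greentop",gt),("cover",c),("stud",st)):
        if m.sum()>5:
            r=cv2.minAreaRect(P[m][:,:2].astype(np.float32)); print(n,k,m.sum(),np.array(r[0]),np.array(r[1]),round(r[2],1),"z",np.median(P[m][:,2]), "mean",P[m].mean(0))
```

```bash
python3 meas.py
```

```text
w green 4253 [0.5483 0.2155] [0.1584 0.1347] 77.3 z 0.061517953087273015 mean [0.5574 0.1945 0.0615]
w greentop 4242 [0.5483 0.2155] [0.1584 0.1347] 77.3 z 0.061520600164224386 mean [0.5576 0.1946 0.0615]
w cover 15840 [0.546  0.2232] [0.1725 0.1436] 77.1 z 0.06651590745282865 mean [0.5427 0.2249 0.0665]
w stud 271 [0.5117 0.2581] [0.017  0.0172] 18.6 z 0.09425068764015493 mean [0.5118 0.258  0.0942]
side green 194 [0.5456 0.2039] [0.1472 0.1325] 77.2 z 0.05925209519801262 mean [0.5655 0.1592 0.0522]
side greentop 140 [0.5468 0.2048] [0.1444 0.131 ] 77.4 z 0.05975127370535144 mean [0.5762 0.1687 0.0598]
side cover 770 [0.5436 0.2243] [0.1597 0.1426] 79.9 z 0.0648540306667574 mean [0.5412 0.2178 0.0649]
side stud 19 [0.5093 0.2553] [0.0216 0.016 ] 68.3 z 0.09165249350052214 mean [0.5095 0.2549 0.0917]
scene green 1144 [0.55   0.2142] [0.1631 0.138 ] 77.9 z 0.0503248120661795 mean [0.5685 0.1674 0.0452]
scene greentop 501 [0.5501 0.2145] [0.164  0.1362] 77.2 z 0.060001841302899844 mean [0.5675 0.1718 0.0598]
scene cover 1082 [0.5438 0.2215] [0.1657 0.1241] 69.3 z 0.06520337285127759 mean [0.545  0.2253 0.0652]
scene stud 25 [0.5126 0.2562] [0.0155 0.0192] 25.4 z 0.09295532116331802 mean [0.5127 0.2565 0.0925]
```

View pics/wrist2.png

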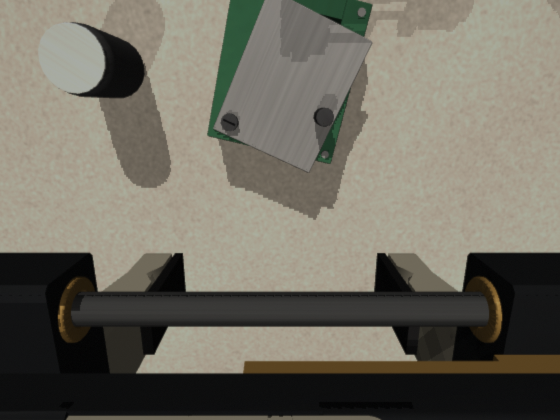

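The wrist view shows the screw at (231,121), the stud at (323,117) and the can at (75,60). The box top lies under the plate, with yaw about -13°. The geometry is consistent: stud to pivot measures 95 mm, and the cover starts about 0.2 rad open. Next I'll grip the stud.

Request:
creep_tool(motion="0.03 0.02 0.04 0 0.05;0.063 0.043 0.08 0 0.05;0.063 0.043 0.13 0 0.05;0.063 0.043 0.18 0 0.05;0.063 0.043 0.215 0 0.05;0.063 0.043 0.236 0 0.05;0.063 0.043 0.236 0 0.01;0.063 0.043 0.236 0 0.01")

```text
clock: 2.45
tool_pos: [0.5128, 0.2568, 0.0966]
orientation: [-179.9, 0.0, -90.0]
force: [0.1, -0.4, 0.5]
opening: 0.0354
gripper_force: 0.0
```

Request:
creep_tool(motion="0 0 0 0 0.01;0 0 0 0 0.01")

```text
clock: 2.7
tool_pos: [0.5116, 0.257, 0.0965]
orientation: [180.0, 0.0, -90.0]
force: [-0.7, -0.6, 5.3]
opening: 0.0167
gripper_force: 30.0
```

Run:
```python
import numpy as np
from plant import ctrl
p=ctrl.get_obs()["tool_pos"]; piv=np.array([.6067,.2637]); d=p[:2]-piv; a0=np.degrees(np.arctan2(*d[::-1]))%360; r=np.hypot(*d); print(p,a0,r)
for k in range(1,17):
    a=np.radians(a0-6.5*k); q=piv+r*np.array([np.cos(a),np.sin(a)])-p[:2]; print(k,(-q[1]).round(4),(-q[0]).round(4))
```

```text
[0.51159844 0.25701046 0.09654055] 184.0236144063998 0.09533654271845711
1 -0.0108 0.0001
2 -0.0216 -0.0009
3 -0.0321 -0.0032
4 -0.0424 -0.0067
5 -0.0521 -0.0113
6 -0.0613 -0.017
7 -0.0698 -0.0237
8 -0.0775 -0.0313
9 -0.0843 -0.0397
10 -0.0901 -0.0488
11 -0.0948 -0.0586
12 -0.0983 -0.0688
13 -0.1007 -0.0793
14 -0.1019 -0.0901
15 -0.1019 -0.1009
16 -0.1006 -0.1116
```

Request:
creep_tool(motion="-0.011 0 0 0 0.01;-0.022 -0.001 0 0 0.01;-0.032 -0.003 0 0 0.01;-0.042 -0.007 0 0 0.01;-0.052 -0.011 0 0 0.01;-0.061 -0.017 0 0 0.01;-0.07 -0.024 0 0 0.01;-0.0775 -0.031 0 0 0.01")

```text
clock: 3.7
tool_pos: [0.5396, 0.3373, 0.0965]
orientation: [179.8, 0.2, -90.0]
force: [-21.6, 12.9, 10.6]
opening: 0.0174
gripper_force: 30.0
```

Request:
creep_tool(motion="-0.0106 -0.006 0 0 0.01;-0.017 -0.0155 0 0 0.01;-0.022 -0.026 0 0 0.01;-0.026 -0.037 0 0 0.01")

```text
clock: 4.2
tool_pos: [0.5788, 0.365, 0.0967]
orientation: [-180.0, 0.4, -90.0]
force: [-10.2, 14.5, 2.2]
opening: 0.0161
gripper_force: 30.9
```

Request:
creep_tool(motion="-0.002 0 0 0 0.026;-0.003 0 0 0 0.026;-0.005 -0.011 0 0 0.026;-0.006 -0.022 0 0 0.026;-0.006 -0.033 0 0 0.026;-0.005 -0.044 0 0 0.026;-0.004 -0.052 0 0 0.026;-0.004 -0.052 0 0 0.026")

```text
clock: 5.2
tool_pos: [0.6329, 0.3638, 0.0953]
orientation: [-180.0, -0.0, -90.0]
force: [0.0, -0.1, 0.4]
opening: 0.0261
gripper_force: 0.0
```

Request:
creep_tool(motion="0 0 -0.04 0 0.06;0.01 0.01 -0.09 0 0.06;0.03 0.03 -0.14 0 0.06;0.05 0.05 -0.19 0 0.06;0.07 0.07 -0.23 0 0.06;0.084 0.088 -0.25 0 0.06;0.084 0.088 -0.25 0 0.06")

```text
clock: 6.08
tool_pos: [0.5437, 0.2797, 0.3489]
orientation: [-179.8, 0.2, -90.0]
force: [1.2, 0.3, -0.5]
opening: 0.0602
gripper_force: 0.0
```

```bash
sed -i 's/wrist2/wrist3/;s/side2/side3/;s/scene2/scene3/' meas.py; python3 meas.py | grep -v scene
```

```text
w green 11702 [0.5484 0.2155] [0.1591 0.1347] 77.3 z 0.061398977889584705 mean [0.5462 0.2063 0.0595]
w greentop 10745 [0.5484 0.2155] [0.1591 0.1347] 77.3 z 0.06149550363434912 mean [0.5467 0.2061 0.0615]
w cover 4619 [0.5581 0.2343] [0.2035 0.1442] 74.2 z 0.0665351182133878 mean [0.584  0.2976 0.0664]
side green 613 [0.5477 0.2126] [0.1651 0.134 ] 77.1 z 0.05941300064191244 mean [0.5463 0.1937 0.0553]
side greentop 492 [0.547  0.2128] [0.1651 0.1327] 77.1 z 0.05973055160585672 mean [0.5498 0.2037 0.0597]
side cover 284 [0.5634 0.2385] [0.1919 0.1426] 78.3 z 0.0647881487381786 mean [0.5815 0.2974 0.0647]
```

View pics/wrist3.png

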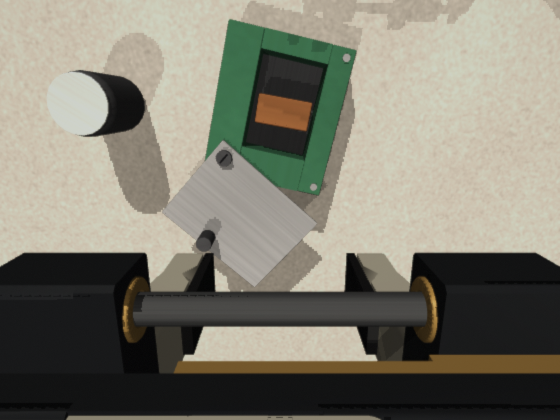

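The cover is swung off and the port is clear. The chock is orange, at (284,112), and the stud is at (206,239). Next I'll measure the chock, and the tray with its pipes.

Run:
```python
from h import *
np.set_printoptions(precision=4,suppress=True)
w=wrist();b=ctrl.snapshot("side");a=ctrl.snapshot("scene")
for n,s in (("w",w),("side",b),("scene",a)):
    P=cloud(s); v=s["z_map"]>0; hsv=cv2.cvtColor(s["frame"],cv2.COLOR_RGB2HSV)
    near=v&(np.hypot(P[...,0]-.541,P[...,1]-.209)<.08)
    c=near&(hsv[...,0]<20)&(hsv[...,1]>100)&(P[...,2]>.01)
    if c.sum()>5:
        print(n,"z pct",np.percentile(P[c][:,2],[10,50,90]))
        t=c&(P[...,2]>np.median(P[c][:,2])-.003); r=cv2.minAreaRect(P[t][:,:2].astype(np.float32)); print(n,"chock",t.sum(),r)
    # tray area
    if n!="w":
        reg=v&(P[...,0]>.4)&(P[...,0]<1)&(P[...,1]>-.3)&(P[...,1]<.1)&(P[...,2]>.005)&(P[...,2]<.07)
        dark=reg&(hsv[...,2]<90); 
        _,lab,st,ce=cv2.connectedComponentsWithStats(dark.astype(np.uint8))
        for i in range(1,len(st)):
            if st[i,4]>150:
                m=lab==i; print(n,"dark",st[i],cv2.minAreaRect(P[m][:,:2].astype(np.float32)),P[m][:,2].max())
        br=reg&(P[...,2]>.040)&(hsv[...,2]>=90)
        for q in (br,):
            print(n,"hi bright",q.sum(),cv2.minAreaRect(P[q][:,:2].astype(np.float32)))
```

```text
w z pct [0.0536 0.4129 0.4162]
w chock 5863 ((0.5243479013442993, 0.25666543841362), (0.00532540213316679, 0.08158968389034271), 89.74530029296875)
side z pct [0.0393 0.0515 0.4145]
side chock 171 ((0.5237598419189453, 0.2289988249540329), (0.06893762946128845, 0.09390905499458313), 85.2286605834961)
side dark [ 258  234   88   65 1913] ((0.594775378704071, -0.23559057712554932), (0.1431286633014679, 0.18766820430755615), 78.4072036743164) 0.0486676077883903
side hi bright 1116 ((0.623011589050293, -0.23343463242053986), (0.1189812645316124, 0.13673198223114014), 78.7441635131836)
scene z pct [0.0252 0.0508 0.0574]
scene chock 178 ((0.540776789188385, 0.23152710497379303), (0.06437347084283829, 0.12813377380371094), 77.19770812988281)
scene dark [ 202  224   94   76 1972] ((0.5975592732429504, -0.23268845677375793), (0.14029446244239807, 0.19101758301258087), 79.05870056152344) 0.050598537370560824
scene hi bright 1338 ((0.6183490753173828, -0.23755894601345062), (0.09635786712169647, 0.12146387994289398), 75.97364807128906)
```

Create chock.py:
```python
from h import *
import sys
def chock(c0,zt,rad=.08,tol=.004,names=("w","side","scene")):
    for n in names:
        s=wrist() if n=="w" else ctrl.snapshot(n)
        P=cloud(s); v=s["z_map"]>0; hsv=cv2.cvtColor(s["frame"],cv2.COLOR_RGB2HSV)
        c=v&(np.hypot(P[...,0]-c0[0],P[...,1]-c0[1])<rad)&(hsv[...,0]<20)&(hsv[...,1]>100)&(abs(P[...,2]-zt)<tol)
        _,lab,st,_=cv2.connectedComponentsWithStats(c.astype(np.uint8))
        if len(st)<2: print(n,"none"); continue
        i=1+np.argmax(st[1:,4]); m=lab==i
        cnt=cv2.findContours(m.astype(np.uint8),cv2.RETR_EXTERNAL,cv2.CHAIN_APPROX_NONE)[0][0][:,0,:]
        q=np.array([ray(s,u,vv,zt)[:2] for u,vv in cnt],np.float32)
        print(n,m.sum(),"z",np.median(P[m][:,2]).round(4),"ray rect",[np.round(k,4) for k in cv2.minAreaRect(q)],"cloud rect",[np.round(k,4) for k in cv2.minAreaRect(P[m][:,:2].astype(np.float32))])
if __name__=="__main__": chock((float(sys.argv[1]),float(sys.argv[2])),float(sys.argv[3]))
```

```bash
python3 chock.py .541 .209 .052
```

```text
w 1620 z 0.0534 ray rect [array([0.5413, 0.2156]), array([0.0319, 0.0599]), np.float64(79.8554)] cloud rect [array([0.5413, 0.2156]), array([0.032 , 0.0599]), np.float64(79.9288)]
side 106 z 0.0516 ray rect [array([0.5387, 0.2089]), array([0.0366, 0.058 ]), np.float64(80.1549)] cloud rect [array([0.5393, 0.213 ]), array([0.034 , 0.0578]), np.float64(80.392)]
scene 146 z 0.0524 ray rect [array([0.5419, 0.2139]), array([0.0351, 0.0596]), np.float64(81.1056)] cloud rect [array([0.5415, 0.2167]), array([0.0345, 0.0621]), np.float64(80.7347)]
```

Units first: turns go in shares of pi rad. So -80 degrees is -0.4444.

Request:
creep_tool(motion="0.03 0.003 0.03 -0.0556 0.042;0.065 0.003 0.06 -0.1111 0.042;0.065 0.003 0.09 -0.1667 0.042;0.065 0.003 0.12 -0.2222 0.042;0.065 0.003 0.15 -0.2778 0.042;0.065 0.003 0.18 -0.3333 0.042;0.065 0.003 0.2 -0.3889 0.042;0.065 0.003 0.2 -0.4444 0.042")

```text
clock: 7.52
tool_pos: [0.5401, 0.2148, 0.1431]
orientation: [179.8, 0.2, -9.7]
force: [-0.0, 0.8, 1.0]
opening: 0.0423
gripper_force: 0.0
```

Request:
creep_tool(motion="0 0 0 0 0.042;0 0 0 0 0.042")

```text
clock: 7.78
tool_pos: [0.5412, 0.2156, 0.1457]
orientation: [-180.0, -0.0, -10.2]
force: [0.0, 0.7, -0.7]
opening: 0.042
gripper_force: 0.0
```

Request:
creep_tool(motion="0 0 0.03 0 0.042;0 0 0.055 0 0.042;0 0 0.075 0 0.042;0 0 0.09 0 0.042;0 0 0.1 0 0.042;0 0 0.103 0 0.042;0 0 0.103 0 0.042")

```text
clock: 8.65
tool_pos: [0.5412, 0.2156, 0.0429]
orientation: [-180.0, -0.0, -10.0]
force: [0.2, 0.3, -0.7]
opening: 0.042
gripper_force: 0.0
```

Request:
creep_tool(motion="0 0 0 0 0.02;0 0 0 0 0.02;0 0 0 0 0.02;0 0 0 0 0.02")

```text
clock: 9.15
tool_pos: [0.5412, 0.2156, 0.0431]
orientation: [-180.0, -0.0, -10.0]
force: [-1.9, 0.3, 5.2]
opening: 0.0317
gripper_force: 30.0
```

Request:
creep_tool(motion="0 0 -0.01 0 0.02;0 0 -0.03 0 0.02;0 0 -0.06 0 0.02;0 0 -0.1 0 0.02;0 0 -0.1 0 0.02")

```text
clock: 9.78
tool_pos: [0.5426, 0.2166, 0.1463]
orientation: [-179.7, -0.3, -10.0]
force: [0.3, 0.9, -1.3]
opening: 0.0317
gripper_force: 30.0
```

Run:
```python
from h import *
s=ctrl.snapshot("scene")
print([ray(s,u,v,.005).round(3) for u,v in((304,218),(363,240))], ray(s,369,175,0).round(3))
```

```text
[array([ 0.656, -0.034,  0.005]), array([ 0.825, -0.025,  0.005])] [0.753 0.206 0.   ]
```

Request:
creep_tool(motion="0.002 0.027 0 0.0556 0.02;0.004 0.054 0 0.1111 0.02;0.006 0.08 0 0.1667 0.02;0.008 0.108 0 0.2222 0.02;0.01 0.135 0 0.2778 0.02;0.013 0.162 0 0.3333 0.02;0.015 0.19 0 0.3889 0.02;0.017 0.216 0 0.4444 0.02")

```text
clock: 10.82
tool_pos: [0.5191, -0.0013, 0.1415]
orientation: [179.9, -0.0, -90.4]
force: [0.1, -0.3, -0.4]
opening: 0.0319
gripper_force: 30.0
```

Request:
creep_tool(motion="0 0 0.03 0.0278 0.02;0 0 0.06 0.0611 0.02;0 0 0.08 0.0628 0.02;0 0 0.09 0.0628 0.02;0 0 0.09 0.0628 0.02")

```text
clock: 11.45
tool_pos: [0.5196, -0.0004, 0.0518]
orientation: [179.9, -0.1, -101.3]
force: [0.8, -0.1, -1.2]
opening: 0.0319
gripper_force: 30.0
```

Request:
creep_tool(motion="0 0 0.01 0 0.02;0 0 0.018 0 0.02;0 0 0.021 0 0.02;0 0 0.021 0 0.02;0 0 0.021 0 0.02")

```text
clock: 12.08
tool_pos: [0.5204, -0.0001, 0.0317]
orientation: [-180.0, 0.0, -101.3]
force: [-0.0, -0.5, -1.6]
opening: 0.0316
gripper_force: 30.0
```

Request:
creep_tool(motion="0 0 0.001 0 0.02;0 0 0.001 0 0.02;0 0 0.001 0 0.048;0 0 0.001 0 0.048;0 0 0.001 0 0.048;0 0 -0.03 0 0.05;0 0 -0.08 0 0.088;0 0 -0.12 0 0.088")

```text
clock: 13.08
tool_pos: [0.5204, -0.0002, 0.1533]
orientation: [-180.0, 0.0, -101.3]
force: [1.1, -0.3, -0.8]
opening: 0.0646
gripper_force: 0.0
```

Request:
creep_tool(motion="-0.01 0 -0.05 0.0556 0.088;-0.03 0 -0.08 0.1111 0.088;-0.06 0 -0.1 0.1111 0.088;-0.06 0 -0.1 0.1111 0.088;-0.06 0 -0.1 0.1111 0.088")

```text
clock: 13.7
tool_pos: [0.5314, 0.0585, 0.2509]
orientation: [180.0, -0.0, -121.3]
force: [0.6, -0.4, -0.8]
opening: 0.0878
gripper_force: 0.0
```

```bash
python3 chock.py .52 0 .04
```

Run:
```python
from h import *
print(ctrl.get_obs()["tool_pos"].round(4))
s=wrist(); save(s,"wrist4")
```

```text
w 2382 z 0.0414 ray rect [array([5.201e-01, 1.000e-04]), array([0.0595, 0.0318]), np.float64(78.4696)] cloud rect [array([5.201e-01, 1.000e-04]), array([0.0595, 0.0317]), np.float64(78.5579)]
side 148 z 0.0398 ray rect [array([ 0.5177, -0.0049]), array([0.0635, 0.0306]), np.float64(78.1325)] cloud rect [array([ 0.5182, -0.0034]), array([0.059 , 0.0304]), np.float64(78.804)]
scene 180 z 0.0402 ray rect [array([ 0.5227, -0.0009]), array([0.0612, 0.034 ]), np.float64(78.2338)] cloud rect [array([0.5217, 0.0011]), array([0.0605, 0.033 ]), np.float64(78.3758)]
[0.5315 0.058  0.2507]
```

View pics/wrist4.png

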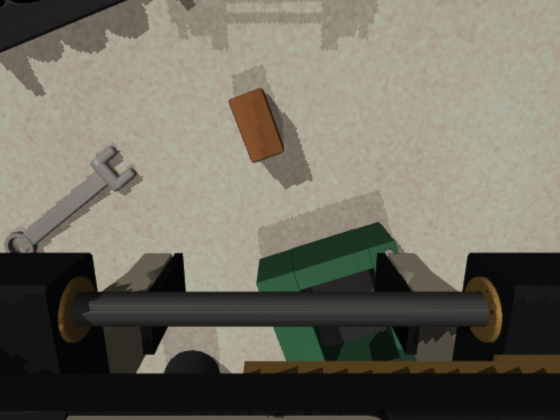

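The wrist view shows the chock at (257,125) lying flat on the bench and released. Its measured top is at z = 0.040. Next I'll look at the tray from above.

Converted, -80 degrees is -0.4444.

Request:
creep_tool(motion="0.034 -0.01 -0.01 -0.0556 0.088;0.068 -0.02 -0.02 -0.1111 0.088;0.1 -0.03 -0.03 -0.1667 0.088;0.136 -0.04 -0.04 -0.2222 0.088;0.17 -0.052 -0.05 -0.2778 0.088;0.204 -0.062 -0.06 -0.3333 0.088;0.24 -0.073 -0.07 -0.3889 0.088;0.274 -0.084 -0.08 -0.4444 0.088")

```text
clock: 14.9
tool_pos: [0.4605, -0.2206, 0.3316]
orientation: [180.0, 0.0, -41.0]
force: [0.7, -0.6, 0.7]
opening: 0.0876
gripper_force: 0.0
```

Request:
creep_tool(motion="0 0 0 -0.0556 0.088;0 0 0 -0.1111 0.088;0 0 0 -0.1667 0.088;0 0 0 -0.1667 0.088;0 0 0 -0.1667 0.088")

```text
clock: 15.52
tool_pos: [0.4612, -0.2193, 0.3314]
orientation: [180.0, 0.0, -11.5]
force: [-0.8, -0.2, 0.2]
opening: 0.0874
gripper_force: 0.0
```

Create tray.py:
```python
from h import *
import sys
np.set_printoptions(precision=4,suppress=True)
w=wrist(); save(w,sys.argv[1]); P=cloud(w); hsv=cv2.cvtColor(w["frame"],cv2.COLOR_RGB2HSV); v=w["z_map"]>0
reg=v&(np.hypot(P[...,0]-.585,P[...,1]+.234)<.16)&(P[...,2]<.07)
th=np.radians(-11.3); ex=np.array([np.cos(th),np.sin(th)]); ey=np.array([-ex[1],ex[0]]); o=np.array([.596,-.234])
q=P[...,:2]-o; X=q@ex; Y=q@ey; Z=P[...,2]
m=reg&(Z>.005)&(Z<.06); print("tray rect",cv2.minAreaRect(P[m][:,:2].astype(np.float32)))
for x in np.arange(-.1,.1,.004):
    k=m&(abs(X-x)<.002)
    if k.any(): print(f"{x:.3f} n{k.sum()} zmed {np.median(Z[k]):.4f} zmax {np.percentile(Z[k],95):.4f} y {Y[k].min():.3f} {Y[k].max():.3f}")
lip=m&(Z>.021)&(Z<.03)&(X<-.08); print("lip",cv2.minAreaRect(P[lip][:,:2].astype(np.float32)))
for i,c in enumerate((-.023,.019,.061)):
    k=m&(Z>.042)&(abs(X-c)<.02); print("pipe",3-i,cv2.minAreaRect(P[k][:,:2].astype(np.float32)),X[k].mean())
```

```bash
python3 tray.py wrist5
```

```text
tray rect ((0.570855438709259, -0.24434642493724823), (0.1710733026266098, 0.14177359640598297), 78.34649658203125)
-0.092 n370 zmed 0.0252 zmax 0.0267 y -0.069 0.070
-0.088 n458 zmed 0.0256 zmax 0.0267 y -0.069 0.071
-0.084 n477 zmed 0.0237 zmax 0.0264 y -0.069 0.070
-0.080 n420 zmed 0.0095 zmax 0.0108 y -0.069 0.069
-0.076 n403 zmed 0.0095 zmax 0.0109 y -0.069 0.071
-0.072 n423 zmed 0.0095 zmax 0.0109 y -0.069 0.070
-0.068 n405 zmed 0.0096 zmax 0.0109 y -0.069 0.070
-0.064 n439 zmed 0.0096 zmax 0.0109 y -0.069 0.070
-0.060 n392 zmed 0.0096 zmax 0.0110 y -0.069 0.070
-0.056 n462 zmed 0.0096 zmax 0.0110 y -0.069 0.069
-0.052 n404 zmed 0.0096 zmax 0.0109 y -0.069 0.070
-0.048 n445 zmed 0.0095 zmax 0.0110 y -0.070 0.070
-0.044 n541 zmed 0.0100 zmax 0.0370 y -0.069 0.070
-0.040 n488 zmed 0.0400 zmax 0.0441 y -
[... 1036 characters left out ...]
 0.0103 zmax 0.0338 y -0.070 0.069
0.048 n103 zmed 0.0096 zmax 0.0111 y -0.070 0.069
lip ((0.5095340609550476, -0.21563264727592468), (0.13960792124271393, 0.010132147930562496), 78.25366973876953)
pipe 3 ((0.5746806859970093, -0.22553202509880066), (0.09025511145591736, 0.0356750413775444), 78.3617935180664) -0.022784313107563722
pipe 2 ((0.6157530546188354, -0.2355211079120636), (0.0903162881731987, 0.03563150018453598), 78.43014526367188) 0.018930667641181856
pipe 1 ((0.0, 0.0), (0.0, 0.0), 0.0) nantray.py:14: RuntimeWarning: Mean of empty slice.
  k=m&(Z>.042)&(abs(X-c)<.02); print("pipe",3-i,cv2.minAreaRect(P[k][:,:2].astype(np.float32)),X[k].mean())
  ret = ret.dtype.type(ret / rcount)
```

View pics/wrist5.png

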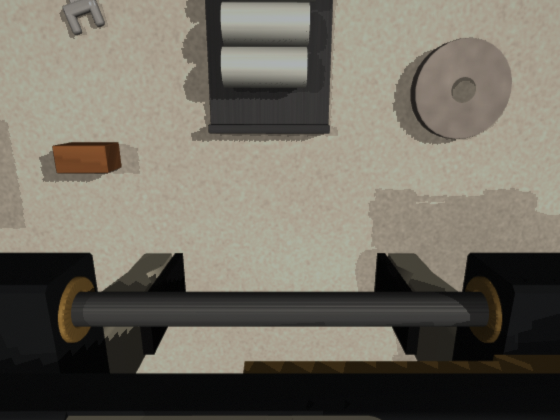

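The wrist view shows the tray lip at (268,128), pipe 3 at (264,67), the gap at about (268,107), the chock at (87,158) and the wheel at (462,88). The tray's yaw comes out at -11.6° and the slot at about (0.534,-0.221). Now I'll regrasp the chock by its ends.

Request:
creep_tool(motion="0.003 -0.05 0.05 0 0.088;0.006 -0.1 0.09 0 0.088;0.009 -0.15 0.13 0 0.088;0.012 -0.2 0.17 0 0.088;0.0148 -0.227 0.2 0 0.088;0.0148 -0.227 0.22 0 0.088;0.0148 -0.227 0.22 0 0.088;0.0148 -0.227 0.22 0 0.088")

```text
clock: 16.58
tool_pos: [0.5209, 0.0004, 0.1124]
orientation: [-180.0, -0.1, -11.4]
force: [0.1, 0.0, 1.2]
opening: 0.0874
gripper_force: 0.0
```

Request:
creep_tool(motion="0 0 0.03 0 0.088;0 0 0.055 0 0.088;0 0 0.07 0 0.088;0 0 0.076 0 0.088;0 0 0.076 0 0.05;0 0 0.076 0 0.05;0 0 0.076 0 0.05;0 0 0.076 0 0.05")

```text
clock: 17.58
tool_pos: [0.5207, 0.0006, 0.0361]
orientation: [-180.0, -0.0, -11.3]
force: [-0.9, -0.5, 5.2]
opening: 0.0597
gripper_force: 30.0
```

Request:
creep_tool(motion="0 0 0 0 0.05;0 0 0 0 0.05;0 0 -0.02 0 0.05;0 0 -0.06 0 0.05;0 0 -0.08 0 0.05;0 0 -0.08 0 0.05")

```text
clock: 18.32
tool_pos: [0.5212, 0.001, 0.1169]
orientation: [-179.9, -0.2, -11.3]
force: [-0.7, 0.8, -2.1]
opening: 0.0597
gripper_force: 30.0
```

Converted, 0.2 degrees is 0.0011.

Request:
creep_tool(motion="0.014 0.05 0 0.0011 0.05;0.028 0.1 0 0.0011 0.05;0.042 0.15 0 0.0011 0.05;0.052 0.19 0 0.0011 0.05;0.0573 0.2148 0 0.0011 0.05;0.0573 0.2148 0 0.0011 0.05;0.0573 0.2148 0 0.0011 0.05;0.0573 0.2148 0 0.0011 0.05")

```text
clock: 19.32
tool_pos: [0.5344, -0.2205, 0.1152]
orientation: [-180.0, 0.0, -11.4]
force: [-0.4, 0.1, -0.7]
opening: 0.0597
gripper_force: 30.0
```

```bash
python3 tray.py wrist6 2>/dev/null| grep -E "lip|pipe|^-0.0[48]"; python3 -c "
from plant import ctrl;o=ctrl.get_obs();print(o['tool_pos'],o['orientation'])"
```

```text
-0.084 n567 zmed 0.0140 zmax 0.0212 y -0.069 0.070
-0.080 n394 zmed 0.0095 zmax 0.0107 y -0.069 0.070
-0.048 n515 zmed 0.0096 zmax 0.0106 y -0.070 0.070
-0.044 n300 zmed 0.0096 zmax 0.0107 y -0.069 0.070
-0.040 n930 zmed 0.0399 zmax 0.0435 y -0.070 0.070
lip ((0.5141153931617737, -0.21711909770965576), (0.13840147852897644, 0.001823344500735402), 77.86564636230469)
pipe 3 ((0.5753577947616577, -0.22541555762290955), (0.08999037742614746, 0.0352092981338501), 78.49231719970703) -0.02094309423253407
pipe 2 ((0.6159659028053284, -0.23542921245098114), (0.08992061018943787, 0.035909608006477356), 78.3414535522461) 0.020103116173752877
pipe 1 ((0.6456148624420166, -0.24906086921691895), (0.09008000046014786, 0.014317953027784824), 78.48484802246094) 0.05205719984779848
[ 0.53449731 -0.22044304  0.11538353] [-1.79997118e+02  1.54565898e-02 -1.14352023e+01]
```

View pics/wrist6.png

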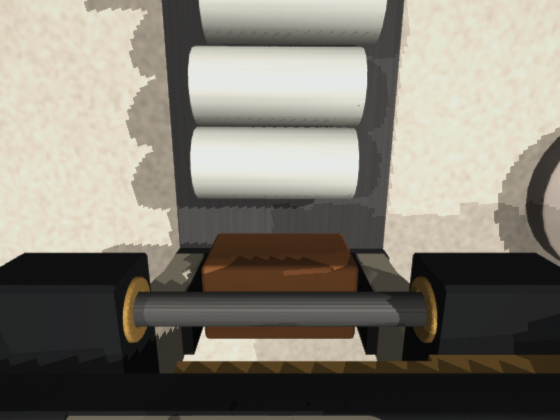

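The wrist view shows the chock held at (278,285) just behind pipe 3 at (275,160), and lined up with the gap at (280,220). Lowering it now.

Request:
creep_tool(motion="0 0.001 0.02 0 0.05;0 0.001 0.035 0 0.05;0 0.001 0.048 0 0.05;0 0.001 0.058 0 0.05;0 0.001 0.065 0 0.05;0 0.001 0.069 0 0.05;0 0.001 0.071 0 0.05;0 0.001 0.071 0 0.05")

```text
clock: 20.38
tool_pos: [0.5344, -0.2223, 0.0447]
orientation: [-180.0, -0.0, -11.5]
force: [-0.1, -0.4, -0.5]
opening: 0.0602
gripper_force: 30.0
```

Request:
creep_tool(motion="0 0 0.001 0 0.05;0 0 0.001 0 0.05;0 0 0.001 0 0.076;0 0 0.001 0 0.076;0 0 0.001 0 0.076;0 0 -0.02 0 0.076;0 0 -0.06 0 0.076;0 0 -0.11 0 0.076")

```text
clock: 21.38
tool_pos: [0.5335, -0.2222, 0.1548]
orientation: [180.0, 0.1, -11.5]
force: [1.9, -0.7, -0.1]
opening: 0.0761
gripper_force: 0.0
```

Request:
creep_tool(motion="-0.03 0 -0.05 0 0.088;-0.07 0 -0.1 0 0.088;-0.07 0 -0.13 0 0.088;-0.07 0 -0.13 0 0.088")

```text
clock: 21.88
tool_pos: [0.4666, -0.2085, 0.2878]
orientation: [-180.0, -0.4, -11.5]
force: [0.2, 0.4, -0.3]
opening: 0.0876
gripper_force: 0.0
```

```bash
python3 chock.py .534 -.221 .048; python3 tray.py wrist7 2>/dev/null | grep -E "lip|pipe"
```

Run:
```python
from h import *
s=ctrl.snapshot("scene"); save(s,"scene7")
```

```text
w 2144 z 0.0494 ray rect [array([ 0.5342, -0.2218]), array([0.0595, 0.0317]), np.float64(78.4584)] cloud rect [array([ 0.5342, -0.2217]), array([0.0596, 0.0318]), np.float64(78.403)]
side 235 z 0.0479 ray rect [array([ 0.532 , -0.2253]), array([0.0621, 0.0307]), np.float64(78.1042)] cloud rect [array([ 0.5326, -0.2244]), array([0.0596, 0.03  ]), np.float64(78.1881)]
scene 257 z 0.0481 ray rect [array([ 0.5357, -0.2223]), array([0.0618, 0.0334]), np.float64(78.4379)] cloud rect [array([ 0.5353, -0.2217]), array([0.0596, 0.0346]), np.float64(77.5875)]
lip ((0.5095189213752747, -0.21570417284965515), (0.13909268379211426, 0.010194624774158001), 78.25111389160156)
pipe 3 ((0.5748450756072998, -0.22547772526741028), (0.09016314893960953, 0.03587688133120537), 78.30425262451172) -0.02291547687185594
pipe 2 ((0.6114647388458252, -0.2346285581588745), (0.09030233323574066, 0.027484431862831116), 78.67288970947266) 0.015574965931840571
pipe 1 ((0.0, 0.0), (0.0, 0.0), 0.0) nan
```

View pics/wrist7.png

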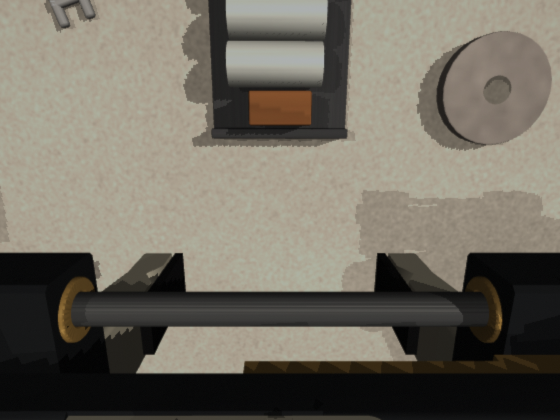

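View pics/scene7.png

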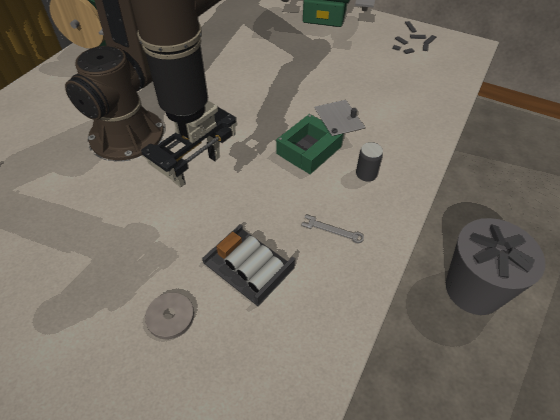

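The wrist view shows the chock at (280,107), flat in the gap between the lip and pipe 3, with its top at z = 0.048. The scene view shows the cover open at (340,115), and the wrench, wheel and can where they were. Handing in.

```bash
python3 -c "
from plant import ctrl; print(ctrl.close_job())"
```

```text
the job is handed in; nothing more can be done
None
```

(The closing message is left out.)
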